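Third hand at the fastening jig

TASK

Pick up the loose aluminium bracket and set it down on the bed of the fastening jig, its flange facing the sprung fence plate. Then press the flange flat against the fence, side edges flush with the plate's, until the pointer stands between the two limit tabs, without ever running the fence to its end stop and without pushing the fence directly with the gripper. Keep that push steady for at least three seconds for a colleague who will drive the screws from behind, and finish the program still gripping and pressing: do not let go, and do not disturb the things lying round about.

Things in the scene. Friction and masses are not known exactly. Their poses are not given: they have to be found in the camera images.
- bracket_mid (a point): Loose aluminium bracket, about 0.25 kg, 54 long (its x) x 80 wide (its y) x 50 mm high, standing upright on the worktop at the start. A flange plate 8 mm thick, 80 wide, 50 high, with a solid rib behind it, 24 mm wide in y, 42 mm high, to be gripped across y from above. This point lies in the middle of the rib, 25 mm above the bracket's underside; x points from the rib to the flange, z up. The rib runs from x = -26 to +20 mm, the flange from +20 to +28 mm of this point.
- flange_face (a point): Centre of the bracket's flat front face (flange 80 x 50 mm), 28 mm ahead (x) of bracket_mid and 25 mm above the underside; x points out of the face, z up.
- jig: Fixed steel fastening jig. Origin at the centre of its underside, on the worktop. Its x is the pressing direction (away from the robot, toward the rear posts), y left, z up. Bed 220 (x) x 130 (y) mm, top 12 mm above the worktop, free of obstacles from x = -110 mm to the fence. Two rear posts up to 62 mm high; a scale rail at the left side (y about +58 mm, x 14 to 66 mm) carries two upright limit tabs to 48 mm height.
- fence_face (a point): Centre of the front face of the sprung fence plate (80 wide, 50 high, 10 mm thick, about as big as the flange); moves with the plate. It lies 37.5 mm above the worktop, at the jig's x = +20 mm plus the fence's travel, y = 0. Axes as the jig's: x points into the plate, the pressing direction. A thin pointer at the plate's left edge moves along the scale rail.
- fence (a joint): Travel of the fence plate along the jig's +x, m: 0 at rest, 0.030 at the end stop. A spring of 600 N/m pushes it back (no preload): the limit tabs stand at 0.010 and 0.022 (6 N and 13 N); midway, 0.016, is about 10 N.
- timer: White bench timer, 62 x 62 x 21 mm, lying loose on the worktop: bystander. Origin under its centre.
- amber_bottle: Amber bottle with black cap, 60 mm across, 125 mm high, standing: bystander. Origin at the centre of its foot.
- screwdriver: Screwdriver, 189 mm long, 26 mm thick, lying on the worktop: bystander. Origin under its centre.
There are look-alikes about, which are no part of the job. Of the things shaped like the part that bears bracket_mid, the aluminium one is meant.

How it is judged:
By the outcome, as a careful person would: the job done as asked, in the order asked, and still so for the second after the job is handed in, while the arm keeps its last pose, push and grip.
It also fails if it takes over 40 s, if anything falls off the work surface, if the arm or the gripper's body presses on something with over 40 N, if the wrist force passes 120 N, or if a joint passes its speed limit or range.

ROBOT

A 6-joint arm with a two-finger parallel gripper is mounted at the origin on a cart in front of the work surface, level with it; the furniture and walls round the work are solid. World frame = base frame: x ahead of the robot, y to its left, z up, the work surface at z = 0. Lengths are in m, angles in rad, forces in N, time in s.
With the tool pointing down it reaches from about 0.325 to 0.9 m from the base axis. Payload 6.1 kg.
Tool frame: the origin (TCP) lies midway between the tips of the shut fingers; the grasp point (between the pads) lies 19 mm behind it; x points along the fingers, y is the direction in which the jaws open and shut, and the axes are right-handed (so a half turn about x gives the same grasp; the last joint's range is limited). The gripper opens to 85 mm and grips with 20 to 120 N. Pads are 22 mm wide; open, the fingers measure 114 mm over their backs; the gripper's body (76 mm by 85 mm) begins 54 mm behind the grasp point. The pads swing forward as they close: fully open they stand 13 mm farther back than shut.
Start: joints at [1.034, 0.22, 1.526, -0, 1.395, -0.126], TCP at [0.25, 0.573, 0.231] pointing down, gripper open.
Joint ranges: [-2.98, 2.98], [-0.91, 2.08], [0.09, 2.57], [-1.24, 4.39], [0.2, 2.65], [-2.68, 2.68]. Speed limits (rad/s): [2.57, 2.57, 3.01, 3.14, 3.14, 3.14].

INTERFACE

Orientations are given as [roll, pitch, yaw] about the fixed x, y, z axes, in that order (R = Rz(yaw) Ry(pitch) Rx(roll)).
In Python, from plant import movep, move_l, set_joints, gripper_to, hold, inverse_kinematics, observe, get_image, get_calibration, Unreachable, job_done gives the robot as it stands. Calls block until the motion is done:
- movep(position, orientation): joint-space move of the TCP to a pose.
- move_l(position, feed=0.15, rotation=None, max_force=None): straight line of the TCP; rotation=None keeps the orientation; feed is the mean speed in m/s. With max_force (N) it stops when the force on the tool has changed by that much, and returns True; else False.
- set_joints(angles): joint-space move.
- gripper_to(opening, f_grip=None): finger opening in m; f_grip is the grip in N (None keeps the last); returns when the fingers have stopped.
- hold(seconds).
- inverse_kinematics(position, orientation): joint angles nearest the present ones, or None.
- observe(): the state.
- get_image(name): name is "side" or "top"; returns (picture, depth): 400x640x3 uint8, red, green, blue; 400x640 float32, m along the optical axis (not along the pixel's ray), 0 where there is no reading.
- get_calibration(name): a dict with "intrinsics" (3x3 intrinsics, pixels), "dist_coeffs" ([k1, k2, p1, p2, k3] as OpenCV has them; the pictures are not rectified), "world_from_camera" (4x4, takes a point from camera to world coordinates). Camera axes: x right, y down, z forward; pixel columns grow to the right and rows downward; lengths in m; the calibration is good to about 2 mm. A picture is of the moment at which its call begins. get_calibration takes no time and is no camera call.
A pose or a line that the arm cannot do raises Unreachable and nothing moves.
- job_done(): hands the job in, once; it reports no verdict.
The state is a dict: "time_s": time; "q": joint angles; "joint_velocities": joint speeds; "joint_torque": joint torques, N m; "eef_pos": TCP position; "tcp_rot": TCP orientation; "ft_force": force on the tool from outside, world axes, zero at the start; "torque": the same for the moment, N m; "opening": finger opening in m.
Only numpy, scipy, OpenCV 4.12 (cv2) and the standard library are available. Lean on these libraries where they do the work, as an engineer would, in place of code of your own. Each camera call takes 0.05 s, during which the arm holds its last target.

## Working session

There is one attempt and no reset: what is moved stays moved. The work goes in short steps, each a Python script; the robot and the scene stay as the last script left them, time stands still between calls to the robot, and variables do not carry over. Pictures are saved under pics/ and viewed, and the job is handed in when it is done.

```bash
ls; mkdir -p pics; python3 - <<'E'
from plant import *
import cv2,numpy as np
for n in ("side","top"):
    im,d=get_image(n); cv2.imwrite(f"pics/{n}0.png",im[:,:,::-1]); np.save(f"pics/{n}0_d.npy",d)
    c=get_calibration(n); print(n,c)
s=observe();print(s)
E
```

```text
pics
side {'intrinsics': array([[421.07454029,   0.        , 323.05999814],
       [  0.        , 421.07454029, 198.43384989],
       [  0.        ,   0.        ,   1.        ]]), 'dist_coeffs': array([-0.09754084,  0.        ,  0.        ,  0.        ,  0.        ]), 'world_from_camera': array([[ 0.99887289, -0.03993519,  0.02565399,  0.60007793],
       [-0.04497744, -0.62367936,  0.78038521, -0.46423535],
       [-0.01516497, -0.78065949, -0.62477259,  0.59199701],
       [ 0.        ,  0.        ,  0.        ,  1.        ]])}
top {'intrinsics': array([[503.52011769,   0.        , 311.22798198],
       [  0.        , 503.52011769, 193.5126713 ],
       [  0.        ,   0.        ,   1.        ]]), 'dist_coeffs': array([0.00239426, 0.        , 0.        , 0.        , 0.        ]), 'world_from_camera': array([[ 0.01943277, -0.988327  ,  0.15110297,  0.4703332 ],
       [-0.99914814, -0.02469987, -0.03305912,  0.20957433],
       [ 0.03640544, -0.15033182, -0.98796507,  1.08405689],
       [ 0.        ,  0.        ,  0.        ,  1.        ]])}
{'time_s': 0.1, 'q': array([ 1.03387110e+00,  2.21156933e-01,  1.52754222e+00,  1.84522556e-07,
        1.39469023e+00, -1.26094192e-01]), 'joint_velocities': array([ 7.05104572e-05, -1.95695522e-03, -1.26728431e-03, -1.45276953e-03,
       -4.13175417e-04,  2.51955216e-04]), 'joint_torque': array([ 1.33613594e-03, -4.98240995e+01, -3.90545762e+01, -1.18616617e-04,
        5.68914867e-03,  3.13974544e-05]), 'eef_pos': array([0.24931707, 0.57250579, 0.23027855]), 'tcp_rot': array([-1.6969916 ,  1.56899959, -2.10782266]), 'ft_force': array([ 0.33122103, -0.28182743, -0.23918025]), 'torque': array([ 0.00311862, -0.10169347, -0.00605019]), 'opening': 0.08549749836328718}
```

View pics/side0.png

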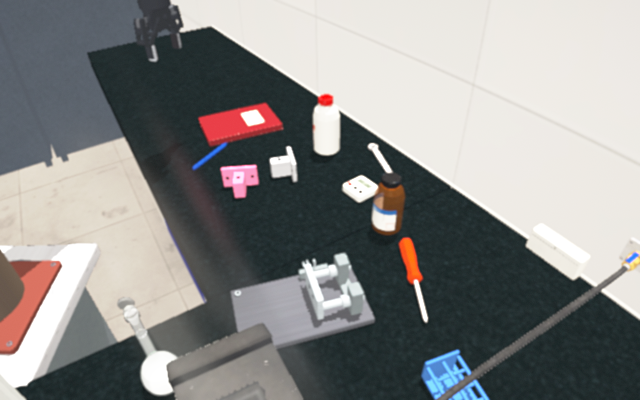

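View pics/top0.png

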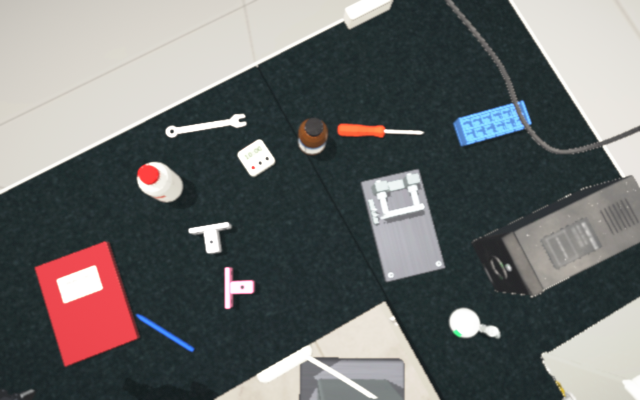

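Two T-shaped brackets are in view: silver-white (top 210,237; side 285,165) and pink (top 238,288; side 240,180). The uncoloured one fits "aluminium". I'll confirm that in a crop.

```bash
cat > h.py <<'E'
import numpy as np,cv2
from plant import *
def cloud(n,d):
    c=get_calibration(n);K=c["intrinsics"];T=c["world_from_camera"]
    v,u=np.mgrid[0:d.shape[0],0:d.shape[1]]
    p=cv2.undistortPoints(np.stack([u,v],-1).reshape(-1,1,2).astype(np.float64),K,c["dist_coeffs"]).reshape(d.shape+(2,))
    P=np.concatenate([p*d[...,None],d[...,None]],-1)
    W=P@T[:3,:3].T+T[:3,3]; W[d==0]=np.nan
    return W
def proj(n,X):
    c=get_calibration(n);T=np.linalg.inv(c["world_from_camera"])
    r,_=cv2.Rodrigues(T[:3,:3]);return cv2.projectPoints(np.float64(X).reshape(-1,1,3),r,T[:3,3],c["intrinsics"],c["dist_coeffs"])[0].reshape(-1,2)
E
python3 - <<'E'
from h import *
t=cv2.imread("pics/top0.png");s=cv2.imread("pics/side0.png")
a=cv2.resize(t[200:320,170:290],(400,400),interpolation=2);b=cv2.resize(s[130:210,210:310],(400,400),interpolation=2) 
c=cv2.resize(t[160:290,340:470],(400,400),interpolation=2)
cv2.imwrite("pics/crop1.png",np.hstack([a,b]))
cv2.imwrite("pics/crop2.png",c)
for n in("top","side"):
    d=np.load(f"pics/{n}0_d.npy");W=cloud(n,d)
    print(n,"valid",(d>0).mean())
    for (u,v) in ([(210,228),(211,245),(240,240),(238,288),(400,250),(402,212),(300,300)] if n=="top" else [(292,165),(280,165),(240,180),(270,300),(316,290),(260,230)]): print((u,v),W[v,u].round(4))
E
```

```text
top valid 0.99608203125
(210, 228) [0.5521 0.3804 0.0496]
(211, 245) [0.518  0.3781 0.0412]
(240, 240) [ 0.5319  0.3238 -0.0015]
(238, 288) [0.4324 0.3193 0.0422]
(400, 250) [ 0.5171 -0.0176  0.014 ]
(402, 212) [ 0.5929 -0.0122  0.0615]
(300, 300) [0.4085 0.1926 0.0022]
side valid 0.99602734375
(292, 165) [0.5561 0.3507 0.0428]
(280, 165) [0.5265 0.3715 0.0301]
(240, 180) [0.4403 0.3017 0.0411]
(270, 300) [ 0.5209 -0.0107  0.0113]
(316, 290) [ 0.6001 -0.0342  0.0618]
(260, 230) [ 4.893e-01  1.795e-01 -3.000e-04]
```

View pics/crop1.png

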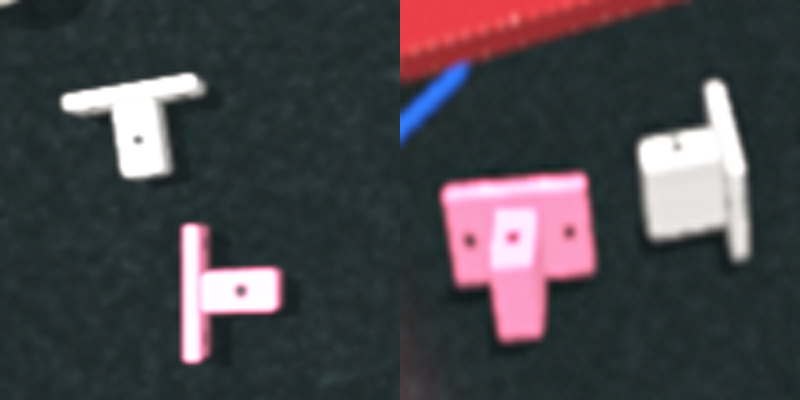

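View pics/crop2.png

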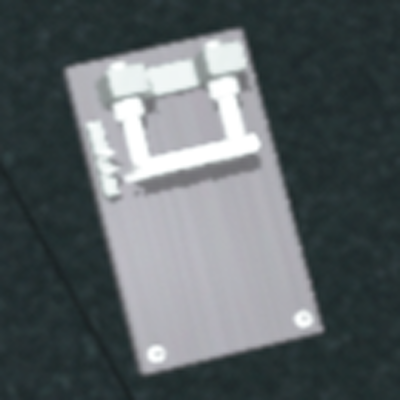

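Crop confirmed: the untinted bracket (top 210,237) is the aluminium one; the pink one is the decoy. Its flange faces roughly +x. Now fitting poses.

```bash
cat > fit.py <<'E'
from h import *
from scipy.optimize import minimize
def sdbox(p,c,h):
    q=np.abs(p-c)-h; return np.linalg.norm(np.maximum(q,0),axis=1)+np.minimum(q.max(1),0)
def fitmask(u,occ,boxes,x0):
    # u: plane pts, occ: 1 inside obj; fit pose so shape sdf sign agrees
    def cost(x):
        c,s=np.cos(x[2]),np.sin(x[2]);d=u-x[:2]
        l=np.stack([c*d[:,0]+s*d[:,1],-s*d[:,0]+c*d[:,1]],1)
        sd=np.min([sdbox(l,np.array(b[0]),np.array(b[1])) for b in boxes],0)
        return np.mean((1/(1+np.exp(np.clip(sd/0.001,-40,40)))-occ)**2)
    best=min((minimize(cost,np.array(x0)+np.array([0,0,a]),method="Nelder-Mead",options=dict(xatol=1e-5,fatol=1e-8,initial_simplex=np.array(x0)+np.array([[0,0,a],[.01,0,a],[0,.01,a],[0,0,a+.1]]))) for a in(-.1,0,.1)),key=lambda r:r.fun)
    return best.x,best.fun
BR=[((-.003,0),(.023,.012)),((.024,0),(.004,.04))]
E
python3 - <<'E'
from fit import *
for n in("top","side"):
    W=cloud(n,np.load(f"pics/{n}0_d.npy")); P=W[np.isfinite(W).all(2)]
    # rim-only side visibility: use points above 36mm (top faces), plus ground
    m=(np.abs(P[:,0]-.54)<.07)&(np.abs(P[:,1]-.375)<.07)
    Q=P[m]; 
    occ=(Q[:,2]>.034).astype(float)
    if n=="top": print(n,"bracket",fitmask(Q[:,:2],occ,BR,[.533,.375,0.13]), "n",occ.sum(),"ground z",np.median(Q[occ<1,2]))
    h=Q[Q[:,2]>.046]; print(" flange top",len(h),h.mean(0).round(4),cv2.minAreaRect((h[:,:2]*1000).astype(np.float32)))
    r=Q[(Q[:,2]>.038)&(Q[:,2]<.0455)];print(" z rib",np.median(r[:,2]),len(r))
    m=(np.abs(P[:,0]-.55)<.2)&(np.abs(P[:,1]+.02)<.14)
    Q=P[m]; b=Q[Q[:,2]>.007]; bb=b[(b[:,2]<.017)]
    print(" bedrect",cv2.minAreaRect((b[:,:2]*1000).astype(np.float32)),"z bed",np.median(bb[:,2]),"gnd",np.median(Q[Q[:,2]<.006,2]))
    f=Q[(Q[:,2]>.056)]; print(" hi pts",len(f), cv2.minAreaRect((f[:,:2]*1000).astype(np.float32)))
    if n=="top": 
        occ=(Q[:,2]>.007).astype(float); print(" bedfit",fitmask(Q[:,:2],occ,[((0,0),(.11,.065))],[.555,-.02,.13]))
E
```

```text
top bracket (array([0.53060319, 0.37972577, 0.18671011]), np.float64(0.012956154097550071)) n 454.0 ground z 1.4441333286763225e-05
 flange top 166 [0.5493 0.3804 0.0495] ((514.2266845703125, 379.91815185546875), (93.73460388183594, 77.5723876953125), 3.9023563861846924)
 z rib 0.04175267904083069 257
 bedrect ((536.127685546875, -44.42347717285156), (381.660888671875, 217.52699279785156), 2.706056594848633) z bed 0.012225260884753175 gnd 0.00020235725509909486
 hi pts 838 ((504.3777770996094, -56.874183654785156), (348.7984313964844, 102.4616928100586), 21.268739700317383)
 bedfit (array([ 0.57310098, -0.02426647,  0.2500196 ]), np.float64(0.03869894517685137))
 flange top 72 [0.5495 0.3795 0.0488] ((514.6051025390625, 380.599365234375), (92.7372055053711, 77.57099151611328), 4.690010070800781)
 z rib 0.0410981829663451 148
 bedrect ((504.990478515625, -44.74848175048828), (363.9675598144531, 144.04428100585938), 17.835216522216797) z bed 0.01178214617527018 gnd -0.00022128513485775159
 hi pts 1688 ((504.54132080078125, -56.30039978027344), (347.6396484375, 100.85047912597656), 21.183395385742188)
```

```bash
python3 - <<'E'
from fit import *
for n,bs,js in(("top",(211,245),(400,250)),("side",(280,165),(270,300))):
    W=cloud(n,np.load(f"pics/{n}0_d.npy")); z=np.nan_to_num(W[...,2])
    def comp(mask,s):
        _,l=cv2.connectedComponents(mask.astype(np.uint8),connectivity=4); return l==l[s[1],s[0]]
    br=comp((z>.033)&(z<.055),bs)if n=="top" else comp((z>.025)&(z<.055),bs)
    Q=W[br]; h=Q[Q[:,2]>.0465]; print(n,br.sum(),"flange top",len(h),h.mean(0).round(4),cv2.minAreaRect((h[:,:2]*1000).astype(np.float32)))
    near=cv2.dilate(br.astype(np.uint8),np.ones((13,13)))>0; near&=np.isfinite(W[...,2])
    if n=="top":
        # reproject each pixel's ray at its own surface: outside pixels use ray at z=.045
        C=get_calibration(n)["world_from_camera"][:3,3]
        zz=np.where(br,W[...,2],.045)
        R=C+(W-C)*((zz-C[2])/(W[...,2]-C[2]))[...,None]
        print(" bracket",fitmask(R[near][:,:2],br[near].astype(float),BR,[.53,.38,.13]))
    jg=comp((z>.007)&(z<.08),js); near=cv2.dilate(jg.astype(np.uint8),np.ones((13,13)))>0; near&=np.isfinite(W[...,2])
    print(" jig",jg.sum(),cv2.minAreaRect((W[jg][:,:2]*1000).astype(np.float32)))
    if n=="top":
        occ=jg; C=get_calibration(n)["world_from_camera"][:3,3]
        print(" bedfit",fitmask(W[near][:,:2],occ[near].astype(float),[((0,0),(.11,.065))],[.555,-.02,.17]))
    f=W[jg&(z>.059)]; 
    np.save(f"pics/hi_{n}.npy",f); print(len(f),cv2.minAreaRect((f[:,:2]*1000).astype(np.float32)))
E
```

```text
top 448 flange top 153 [0.5528 0.3817 0.0496] ((548.4076538085938, 384.41461181640625), (66.38113403320312, 60.4559211730957), 65.37033081054688)
 bracket (array([0.52981084, 0.37786071, 0.18866115]), np.float64(0.018905801630406747))
 jig 6109 ((572.9952392578125, -23.85431671142578), (220.08740234375, 131.09942626953125), 14.457733154296875)
 bedfit (array([ 0.57310128, -0.02426649,  0.25001823]), np.float64(0.009555700989529342))
408 ((628.4933471679688, -9.413196563720703), (75.21061706542969, 93.23056030273438), 14.201515197753906)
side 327 flange top 64 [0.554  0.3828 0.049 ] ((553.7950439453125, 384.1278076171875), (8.174315452575684, 78.1181640625), 11.068341255187988)
 jig 7785 ((571.316650390625, -23.245132446289062), (221.01922607421875, 131.44174194335938), 13.800544738769531)
531 ((627.4425659179688, -8.143352508544922), (74.4766845703125, 94.6417007446289), 13.866962432861328)
```

```bash
cat >> h.py <<'E'
from scipy.spatial.transform import Rotation as Rn
def down(yaw,flip=False):
    c,s=np.cos(yaw),np.sin(yaw)
    M=np.array([[0,-s,c],[0,c,s],[-1,0,0]],float)
    if flip: M[:,1:]*=-1
    return Rn.from_matrix(M).as_euler("xyz")
JC=np.array([.5722,-.0236]);JY=.25
def toj(P):
    d=P[...,:2]-JC;c,s=np.cos(JY),np.sin(JY);return np.stack([c*d[...,0]+s*d[...,1],-s*d[...,0]+c*d[...,1],P[...,2]],-1)
def fromj(x,y,z):
    c,s=np.cos(JY),np.sin(JY);return [JC[0]+c*x-s*y,JC[1]+s*x+c*y,z]
E
python3 - <<'E'
from h import *
for n in("top","side"):
    f=toj(np.load(f"pics/hi_{n}.npy")); g=f[(f[:,0]<.036)&(f[:,0]>.012)&(np.abs(f[:,1])<.038)]
    r=cv2.fitLine(g[:,:2].astype(np.float32),cv2.DIST_HUBER,0,.01,.01).ravel(); print(n,len(g),g.mean(0),"x p5/p95",np.percentile(g[:,0],[3,97]),"line angle off +y",np.arctan2(-r[0],r[1]) if r[1]>0 else np.arctan2(r[0],-r[1]))
    g=f[f[:,0]<.036];print(g[:,1].min(),g[:,1].max())
for fl in(0,1):
    for p,y in(([.525,.377,.15],.189),([.525,.377,.01],.189),(fromj(-.09,0,.1),JY),(fromj(-.015,0,.02),JY)):
        q=inverse_kinematics(p,down(y,fl)); print(fl,p,None if q is None else q.round(2))
E
```

```text
top 171 [0.02556201 0.00024843 0.06279055] x p5/p95 [0.02084683 0.03033472] line angle off +y 0.0018220703
-0.040671860712414146 0.039503978338804466
side 231 [ 0.025039   -0.0011366   0.06198059] x p5/p95 [0.02052676 0.02982737] line angle off +y -0.0014329711
-0.039358783733162775 0.04080258845186056
0 [0.525, 0.377, 0.15] [ 0.5   0.34  1.54 -0.    1.26 -1.26]
0 [0.525, 0.377, 0.01] [ 0.5   0.51  1.61 -0.    1.03 -1.26]
0 [np.float64(0.484997882046042), np.float64(-0.04586635633290706), 0.1] [-0.26  0.03  2.    0.    1.11 -2.08]
0 [np.float64(0.5576663136743404), np.float64(-0.027311059388817845), 0.02] [-0.19  0.31  1.85 -0.    0.98 -2.01]
1 [0.525, 0.377, 0.15] [ 0.5   0.34  1.54 -0.    1.26  1.88]
1 [0.525, 0.377, 0.01] [ 0.5   0.51  1.61 -0.    1.03  1.88]
1 [np.float64(0.484997882046042), np.float64(-0.04586635633290706), 0.1] [-0.26  0.03  2.    0.    1.11  1.06]
1 [np.float64(0.5576663136743404), np.float64(-0.027311059388817845), 0.02] [-0.19  0.31  1.85 -0.    0.98  1.13]<sys>:0: UserWarning: Gimbal lock detected. Setting third angle to zero since it is not possible to uniquely determine all angles.
```

Jig pose checks out: the fence measures x = +20..30 mm, y = ±40 mm and z = 62 mm in my jig frame, as specified. Next I approach the bracket.

```bash
python3 - <<'E'
from h import *
import warnings;warnings.simplefilter("ignore")
y=.189; mid=np.array([.530,.379]); g=mid-.004*np.array([np.cos(y),np.sin(y)])
movep([*g,.13],down(y))
gripper_to(.062,60)
move_l([*g,.058],feed=.1)
s=observe();print(s["time_s"],g,s["eef_pos"],s["opening"],s["ft_force"])
for n in("top","side"):
    im,d=get_image(n); np.save(f"pics/{n}1_d.npy",d)
    c=im[180:300,150:310] if n=="top" else im[100:220,220:380]
    cv2.imwrite(f"pics/{n}1.png",cv2.resize(c[:,:,::-1],(640,480),interpolation=2))
E
```

```text
2.6583 [0.52607123 0.37824849] [0.52660498 0.37854292 0.05864349] 0.061593261700957 [0.99466087 0.34459242 0.31868701]
```

View pics/top1.png

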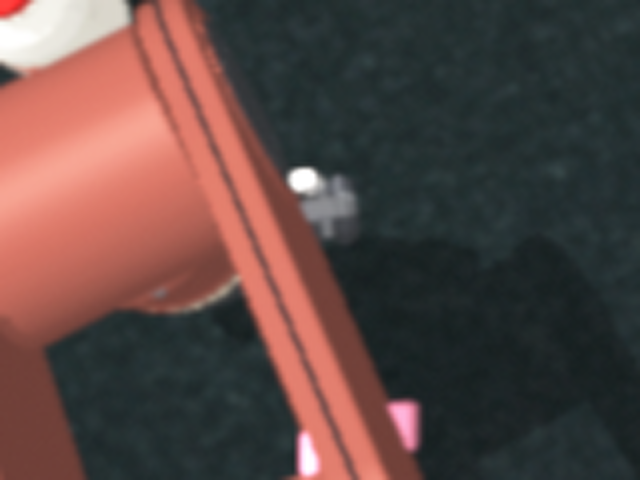

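View pics/side1.png

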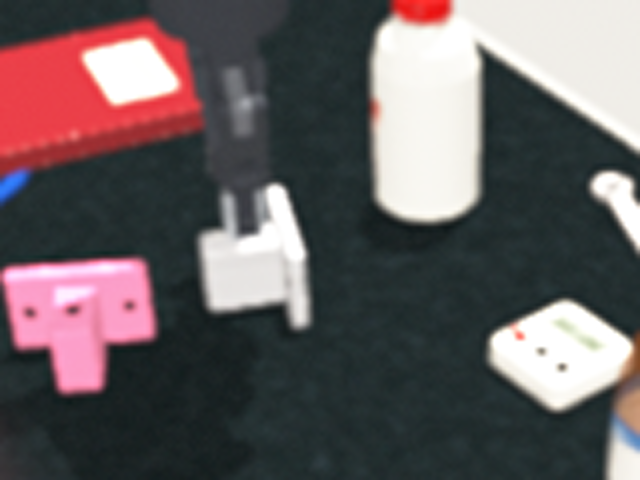

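The side crop shows the finger (col 240) over the middle of the rib (200–280), clear of the flange (290). The top view is mostly hidden by the arm. Descending and gripping.

```bash
python3 - <<'E'
from h import *
y=.189; mid=np.array([.530,.379]); g=mid-.004*np.array([np.cos(y),np.sin(y)])
print(move_l([*g,.011],feed=.06,max_force=12))
s=observe();print(s["eef_pos"],s["ft_force"])
gripper_to(.0,60)
s=observe();print(s["time_s"],s["eef_pos"],s["opening"],s["ft_force"],s["torque"])
move_l([*g,.10],feed=.1)
s=observe();print(s["time_s"],s["eef_pos"],s["opening"],s["ft_force"],s["torque"])
im,d=get_image("side");c=im[80:220,200:360]
cv2.imwrite(f"pics/side2.png",cv2.resize(c[:,:,::-1],(640,560),interpolation=2))
E
```

```text
False
[0.52639246 0.37844725 0.01135089] [-0.36288389  0.05422983  0.66262817]
4.1167 [0.52657538 0.37866863 0.01177833] 0.02312008858698585 [-0.49879642 -0.24845271  3.26070764] [0.10082209 0.08372725 0.00665368]
5.1583 [0.52541221 0.37787058 0.09898203] 0.023268724815682606 [ 0.12190436 -0.33079016 -2.42903471] [-0.03064656  0.06353171  0.079084  ]
```

View pics/side2.png

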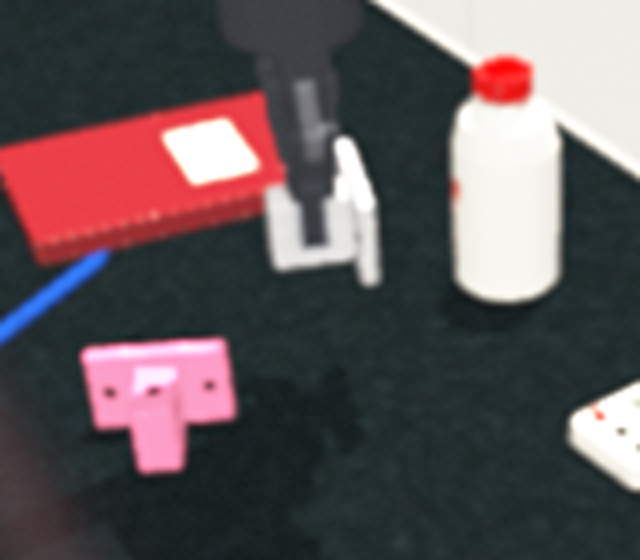

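Gripped, and the 2.4 N weight matches 0.25 kg. Carrying it to the jig.

```bash
python3 - <<'E'
from h import *
import warnings;warnings.simplefilter("ignore")
movep(fromj(-.06,0,.10),down(JY))
move_l(fromj(-.06,0,.032),feed=.1)
s=observe();print(s["time_s"],toj(s["eef_pos"]),s["opening"],s["ft_force"],s["torque"],"yaw",np.arctan2(*Rn.from_euler("xyz",s["tcp_rot"]).as_matrix()[[1,0],2]))
print("tilt",Rn.from_euler("xyz",s["tcp_rot"]).as_matrix()[:,0])
for n in("top","side"):
    im,d=get_image(n); np.save(f"pics/{n}3_d.npy",d); cv2.imwrite(f"pics/{n}3_full.png",im[:,:,::-1])
    c=im[150:300,330:490] if n=="top" else im[220:370,210:390]
    cv2.imwrite(f"pics/{n}3.png",cv2.resize(c[:,:,::-1],(c.shape[1]*4,600),interpolation=2))
E
```

```text
7.5833 [-0.05946947 -0.00017497  0.03247545] 0.022776329194677612 [ 0.73886387  0.15305369 -2.79447379] [-0.01069397 -0.03258024  0.05255593] yaw 0.2501628998261133
tilt [ 8.49399280e-04 -2.13090443e-04 -9.99999617e-01]
```

View pics/top3.png

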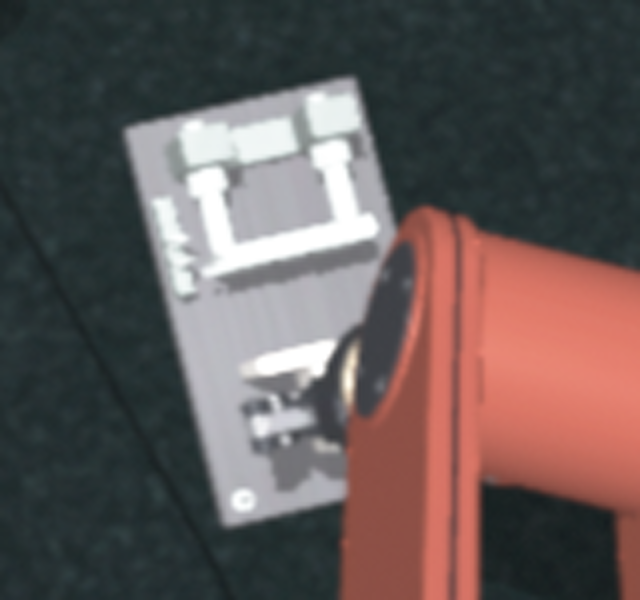

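View pics/side3.png

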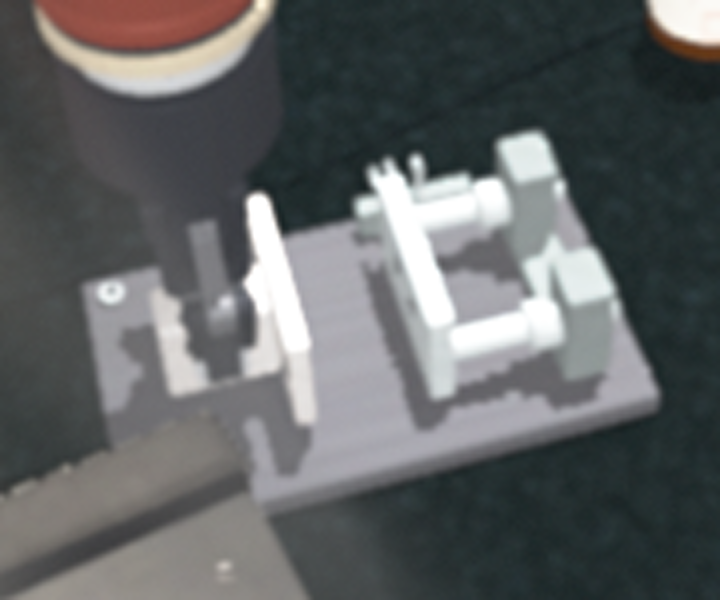

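```bash
cat > meas.py <<'E'
from h import *
def strip(n,d,zlo,zhi,xlo,xhi,ylim=.055):
    J=toj(cloud(n,d)); f=J[(J[...,2]>zlo)&(J[...,2]<zhi)&(J[...,0]>xlo)&(J[...,0]<xhi)&(np.abs(J[...,1])<ylim)]
    if len(f)<20: return len(f)
    vx,vy,_,_=cv2.fitLine(f[:,:2].astype(np.float32),cv2.DIST_HUBER,0,.01,.01).ravel()
    return dict(n=len(f),mean=f.mean(0).round(4),x=np.percentile(f[:,0],[3,97]).round(4),y=[f[:,1].min().round(4),f[:,1].max().round(4)],yaw=round(float(np.arctan(-vx/vy)),4))
E
python3 - <<'E'
from meas import *
for n in("top","side"):
    d=np.load(f"pics/{n}3_d.npy")
    print(n,"flange",strip(n,d,.0685,.0755,-.05,-.018)); print(n,"fence",strip(n,d,.059,.0655,.012,.036))
E
```

```text
top flange {'n': 62, 'mean': array([-0.0319,  0.0191,  0.0708]), 'x': array([-0.0357, -0.0283]), 'y': [np.float64(-0.0022), np.float64(0.0378)], 'yaw': 0.0365}
top fence {'n': 182, 'mean': array([0.0255, 0.0008, 0.0625]), 'x': array([0.0207, 0.0303]), 'y': [np.float64(-0.0409), np.float64(0.0486)], 'yaw': 0.0061}
side flange {'n': 195, 'mean': array([-0.0321, -0.0049,  0.0709]), 'x': array([-0.0358, -0.0283]), 'y': [np.float64(-0.0405), np.float64(0.0382)], 'yaw': -0.0061}
side fence {'n': 241, 'mean': array([ 0.0251, -0.0019,  0.062 ]), 'x': array([0.0205, 0.03  ]), 'y': [np.float64(-0.0393), np.float64(0.0412)], 'yaw': 0.0024}
```

Flange sits ~1.5 mm to −y of the fence in both cameras (top: left edge 37.8 vs 39.5; side: centre −1.1 vs about +0.5). I'll shift by 1.6 mm, set down, advance to just short of the fence and look again.

```bash
python3 - <<'E'
from meas import *
move_l(fromj(-.06,.0016,.032),feed=.03)
print(move_l(fromj(-.06,.0016,.018),feed=.02,max_force=4))
s=observe();z=s["eef_pos"][2];print(s["time_s"],toj(s["eef_pos"]),s["ft_force"],s["torque"])
hold(.4)
s=observe();z=s["eef_pos"][2];print(s["time_s"],toj(s["eef_pos"]),s["ft_force"],s["torque"])
b=move_l(fromj(-.019,.0016,z),feed=.05,max_force=8); print(b)
s=observe();print(s["time_s"],toj(s["eef_pos"]),s["ft_force"],s["torque"])
for n in("top","side"):
    im,d=get_image(n); np.save(f"pics/{n}4_d.npy",d); np.save(f"pics/{n}4.npy",im)
    c=im[150:300,330:490] if n=="top" else im[240:340,260:380]
    cv2.imwrite(f"pics/{n}4.png",cv2.resize(c[:,:,::-1],(c.shape[1]*600//c.shape[0],600),interpolation=2))
    print(n,"flange",strip(n,d,.0585,.066,-.01,.0165)); print(n,"fence",strip(n,d,.0585,.0655,.0165,.036))
E
```

```text
True
8.4167 [-0.05996816  0.00153179  0.02374034] [-0.04206019 -0.66771007  4.7653004 ] [0.02376565 0.1112864  0.01514325]
8.8167 [-0.05995851  0.00150415  0.02375761] [-0.67758848 -0.25055738  5.62793841] [0.10073256 0.06093905 0.00618739]
True
9.0333 [-0.05997156  0.0015235   0.02375986] [-0.1019082  -0.76557766  4.16384452] [ 0.01070998  0.03899718 -0.05481354]
top flange 0
top fence {'n': 178, 'mean': array([0.0255, 0.0008, 0.0624]), 'x': array([0.0208, 0.0303]), 'y': [np.float64(-0.0399), np.float64(0.0509)], 'yaw': 0.0019}
side flange 0
side fence {'n': 243, 'mean': array([ 0.0251, -0.0018,  0.0619]), 'x': array([0.0205, 0.03  ]), 'y': [np.float64(-0.0396), np.float64(0.0408)], 'yaw': -0.0061}
```

View pics/top4.png

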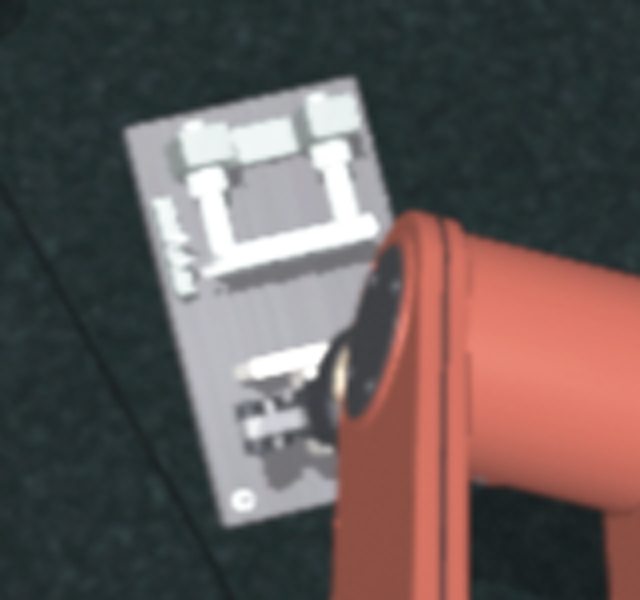

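View pics/side4.png

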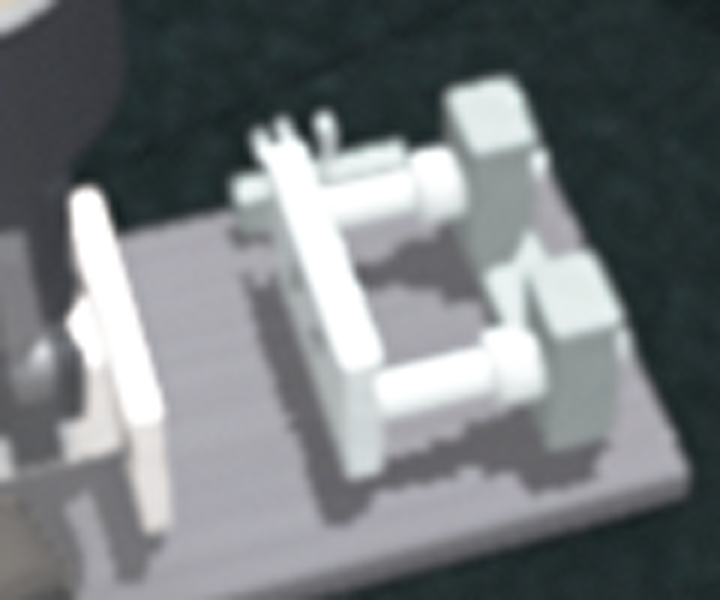

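Set down on the bed (TCP z 23.8 mm as predicted, contact felt). The advance stopped at once on the force guard, because unloading changed the force. The next stretch is free, so I'll advance without the guard, leaving about 8 mm of gap.

```bash
python3 - <<'E'
from meas import *
move_l(fromj(-.019,.0016,.0239),feed=.04)
s=observe();print(s["time_s"],toj(s["eef_pos"]),s["ft_force"],s["torque"],s["opening"])
for n in("top","side"):
    im,d=get_image(n); np.save(f"pics/{n}5_d.npy",d); np.save(f"pics/{n}5.npy",im)
    c=im[150:300,330:490] if n=="top" else im[240:340,260:380]
    cv2.imwrite(f"pics/{n}5.png",cv2.resize(c[:,:,::-1],(c.shape[1]*600//c.shape[0],600),interpolation=2))
    print(n,"flange",strip(n,d,.0585,.066,-.01,.0165)); print(n,"fence",strip(n,d,.0585,.0655,.0175,.036))
E
```

```text
10.325 [-0.02009726  0.00162264  0.02388102] [-4.96469254 -0.71209807  8.19487802] [-0.3080317   0.7705188  -0.07311469] 0.022651983780118318
top flange {'n': 61, 'mean': array([0.0078, 0.0235, 0.062 ]), 'x': array([0.004 , 0.0114]), 'y': [np.float64(0.0051), np.float64(0.0392)], 'yaw': 0.0163}
top fence {'n': 115, 'mean': array([0.0256, 0.0145, 0.0621]), 'x': array([0.0208, 0.0303]), 'y': [np.float64(-0.0137), np.float64(0.0395)], 'yaw': 0.0135}
side flange {'n': 166, 'mean': array([ 0.0074, -0.0089,  0.0614]), 'x': array([0.0036, 0.0112]), 'y': [np.float64(-0.0395), np.float64(0.0321)], 'yaw': -0.0249}
side fence {'n': 240, 'mean': array([ 0.0251, -0.0014,  0.0618]), 'x': array([0.0205, 0.03  ]), 'y': [np.float64(-0.0389), np.float64(0.0408)], 'yaw': 0.0021}
```

View pics/top5.png

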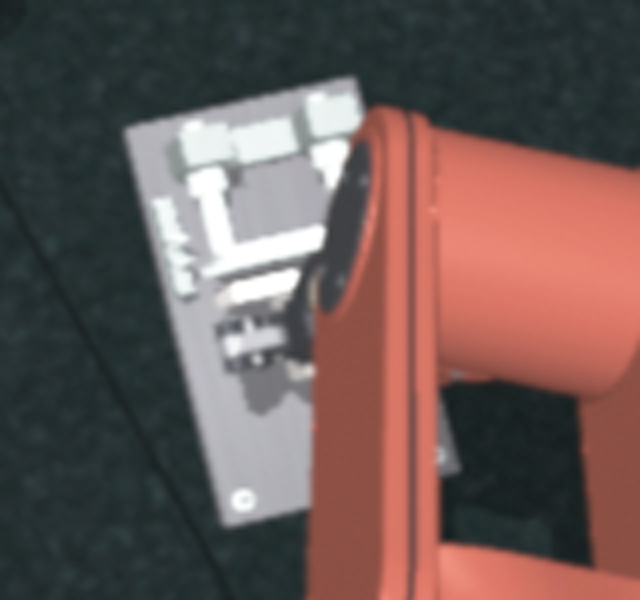

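View pics/side5.png

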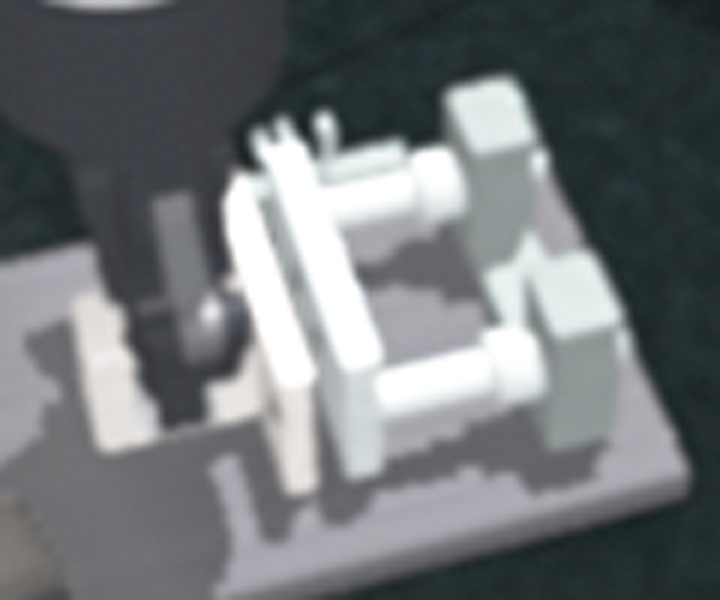

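Flush to within ~0.5 mm at both ends. Friction on the bed is ~5 N from a ~10 N down-load, so I'll ease the height a bit. First, a check of flange yaw by y-bins.

```bash
python3 - <<'E'
from meas import *
for n in("top","side"):
    J=toj(cloud(n,np.load(f"pics/{n}5_d.npy")))
    for nm,lo,hi in(("fl",-.005,.0165),("fe",.0175,.036)):
        f=J[(J[...,2]>.0595)&(J[...,2]<.066)&(J[...,0]>lo)&(J[...,0]<hi)]
        print(n,nm,[(b,len(g),g[:,0].mean().round(4),g[:,0].min().round(4),g[:,0].max().round(4)) for b in range(-40,40,10) for g in [f[(f[:,1]>b/1e3)&(f[:,1]<=(b+10)/1e3)]] if len(g)>5])
im=np.load("pics/side5.npy")[:,:,::-1].copy();S=8
big=cv2.resize(im[250:330,285:350],None,fx=S,fy=S,interpolation=2)
for x0 in(.0040,.0205):
    w=.008 if x0<.01 else .010
    P=np.array([fromj(x,y,.0615) for x,y in((x0,-.04),(x0+w,-.04),(x0+w,.04),(x0,.04))])
    p=(proj("side",P)+.5-[285,250])*S
    cv2.polylines(big,[p.round().astype(np.int32)],True,(0,0,255),1)
cv2.imwrite("pics/ov5.png",big[:600])
E
```

```text
top fl [(0, 6, np.float64(0.0091), np.float64(0.0063), np.float64(0.0108)), (10, 16, np.float64(0.0078), np.float64(0.0044), np.float64(0.0114)), (20, 19, np.float64(0.0074), np.float64(0.0038), np.float64(0.011)), (30, 16, np.float64(0.0078), np.float64(0.004), np.float64(0.0116))]
top fe [(-10, 19, np.float64(0.0258), np.float64(0.021), np.float64(0.0307)), (0, 21, np.float64(0.0254), np.float64(0.0207), np.float64(0.0299)), (10, 24, np.float64(0.0255), np.float64(0.0208), np.float64(0.0302)), (20, 23, np.float64(0.0256), np.float64(0.0207), np.float64(0.0306)), (30, 21, np.float64(0.0254), np.float64(0.0205), np.float64(0.0303))]
side fl [(-40, 28, np.float64(0.0075), np.float64(0.0036), np.float64(0.0118)), (-30, 25, np.float64(0.0073), np.float64(0.0036), np.float64(0.0112)), (-20, 25, np.float64(0.0074), np.float64(0.0037), np.float64(0.0114)), (-10, 23, np.float64(0.0074), np.float64(0.0038), np.float64(0.0112)), (0, 20, np.float64(0.0073), np.float64(0.0041), np.float64(0.0111)), (10, 20, np.float64(0.0076), np.float64(0.0038), np.float64(0.0109)), (20, 13, np.float64(0.0091), np.float64(0.0065), np.float64(0.0114))]
side fe [(-40, 36, np.float64(0.0253), np.float64(0.0203), np.float64(0.0303)), (-30, 30, np.float64(0.0253), np.float64(0.0209), np.float64(0.0302)), (-20, 28, np.float64(0.0247), np.float64(0.0203), np.float64(0.0297)), (-10, 32, np.float64(0.0252), np.float64(0.0202), np.float64(0.0302)), (0, 26, np.float64(0.0251), np.float64(0.0204), np.float64(0.03)), (10, 29, np.float64(0.0252), np.float64(0.0204), np.float64(0.03)), (20, 28, np.float64(0.0249), np.float64(0.0202), np.float64(0.0302)), (30, 27, np.float64(0.0252), np.float64(0.0207), np.float64(0.0301))]
```

View pics/ov5.png

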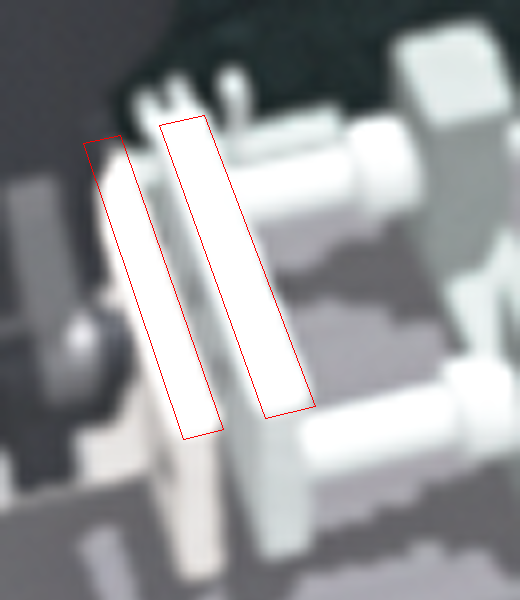

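Overlay shows flange and fence parallel (flange centre x constant at 7.3–7.6 mm along y) with right ends aligned. Now pressing in steps.

```bash
cat > push.py <<'E'
from meas import *
def st(tag=""):
    s=observe();c,n=np.cos(JY),np.sin(JY);f=s["ft_force"];print(tag,round(s["time_s"],2),"tcp",(1000*toj(s["eef_pos"])).round(2),"Fj",np.round([c*f[0]+n*f[1],-n*f[0]+c*f[1],f[2]],2),"T",s["torque"].round(2),"op",round(s["opening"],4));return s
def look(k,lo=.0):
    for n in("top","side"):
        im,d=get_image(n); np.save(f"pics/{n}{k}_d.npy",d); np.save(f"pics/{n}{k}.npy",im)
        c=im[180:250,350:430] if n=="top" else im[240:340,260:380]
        cv2.imwrite(f"pics/{n}{k}.png",cv2.resize(c[:,:,::-1],(c.shape[1]*560//c.shape[0],560),interpolation=2))
        J=toj(cloud(n,d)); f=J[(J[...,2]>.0575)&(J[...,2]<.066)&(J[...,0]>lo)&(J[...,0]<.06)&(np.abs(J[...,1])<.05)]
        print(n,"strip",[(b,len(g),g[:,0].min().round(4),g[:,0].max().round(4)) for b in range(-40,40,10) for g in [f[(f[:,1]>b/1e3)&(f[:,1]<=(b+10)/1e3)]] if len(g)>5])
E
python3 - <<'E'
from push import *
move_l(fromj(-.0185,.002,.0250),feed=.02);st("a")
move_l(fromj(-.0135,.002,.0250),feed=.02);st("b")
move_l(fromj(-.0060,.002,.0250),feed=.015);st("c");hold(.2);st("d")
look(6)
E
```

```text
a 10.68 tcp [-18.97   2.33  24.29] Fj [ 0.24  0.05 -2.57] T [-0.05  0.01 -0.  ] op 0.0231
b 11.07 tcp [-13.36   2.03  24.9 ] Fj [-1.   -0.07 -2.97] T [-0.02  0.07  0.  ] op 0.0231
c 11.72 tcp [-6.27  2.08 24.86] Fj [-2.68  0.27 -2.37] T [-0.06  0.33 -0.02] op 0.023
d 11.93 tcp [-6.3   2.1  24.84] Fj [-3.45 -0.32 -2.35] T [-0.12  0.39 -0.05] op 0.023
top strip [(0, 22, np.float64(0.0214), np.float64(0.0354)), (10, 43, np.float64(0.0174), np.float64(0.0351)), (20, 40, np.float64(0.0176), np.float64(0.0354)), (30, 44, np.float64(0.0174), np.float64(0.0354))]
side strip [(-40, 72, np.float64(0.0176), np.float64(0.0351)), (-30, 59, np.float64(0.0175), np.float64(0.0356)), (-20, 53, np.float64(0.0175), np.float64(0.0351)), (-10, 52, np.float64(0.0171), np.float64(0.0352)), (0, 55, np.float64(0.0171), np.float64(0.0349)), (10, 44, np.float64(0.0189), np.float64(0.035)), (20, 39, np.float64(0.02), np.float64(0.0346)), (30, 24, np.float64(0.0262), np.float64(0.0353))]
```

View pics/top6.png

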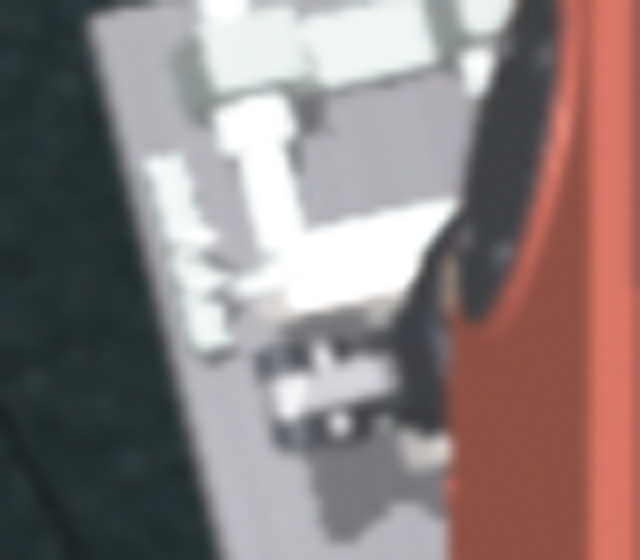

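View pics/side6.png

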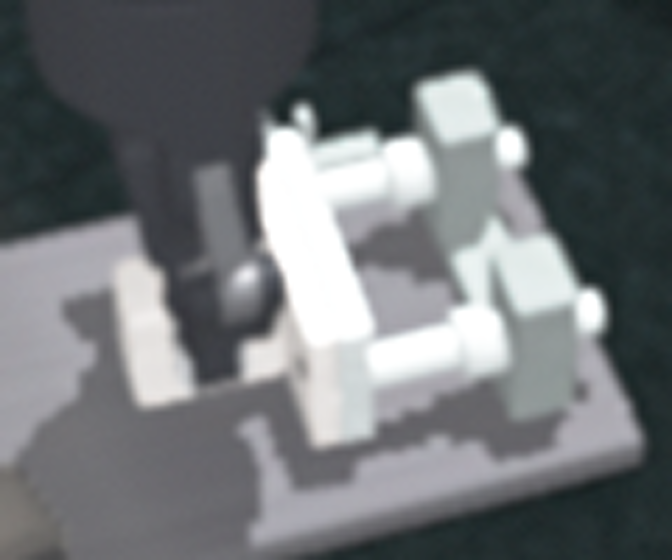

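Contact is flat: both plates together measure 17.8 mm along the whole width, travel ~5 mm. But Fz shows the bracket hovering (~1 mm), so I'll settle it back on the bed before pressing further.

```bash
python3 - <<'E'
from push import *
z=.0244
while z>.0232:
    move_l(fromj(-.006,.002,z),feed=.01);s=st(f"z{z:.4f}")
    if s["ft_force"][2]>0.3: break
    z-=.0003
open("z.txt","w").write(str(z))
move_l(fromj(.0030,.002,z),feed=.012);st("push")
hold(.2);st("h");look(7,.01)
E
```

```text
z0.0244 12.28 tcp [-6.01  1.97 24.41] Fj [-2.28 -0.3  -1.95] T [-0.14  0.44 -0.07] op 0.0234
z0.0241 12.53 tcp [-5.92  1.91 24.18] Fj [-3.43 -0.62 -0.53] T [-0.12  0.42 -0.13] op 0.0233
z0.0238 12.78 tcp [-5.86  1.89 23.88] Fj [-2.77 -0.04  0.48] T [-0.2   0.39 -0.07] op 0.0235
push 13.68 tcp [ 2.09  1.93 23.84] Fj [-8.64  0.49  2.65] T [-0.47  1.01 -0.16] op 0.0232
h 13.88 tcp [ 2.09  1.94 23.83] Fj [-8.26  0.07  3.06] T [-0.45  0.97 -0.19] op 0.0229
top strip [(0, 21, np.float64(0.0319), np.float64(0.0436)), (10, 38, np.float64(0.0263), np.float64(0.0439)), (20, 43, np.float64(0.0258), np.float64(0.0434)), (30, 43, np.float64(0.0258), np.float64(0.0432))]
side strip [(-40, 72, np.float64(0.0257), np.float64(0.0433)), (-30, 57, np.float64(0.0256), np.float64(0.0438)), (-20, 50, np.float64(0.0276), np.float64(0.0439)), (-10, 50, np.float64(0.0257), np.float64(0.0435)), (0, 50, np.float64(0.0262), np.float64(0.0433)), (10, 47, np.float64(0.0273), np.float64(0.0428)), (20, 34, np.float64(0.0306), np.float64(0.0435)), (30, 20, np.float64(0.0349), np.float64(0.0432))]
```

View pics/top7.png

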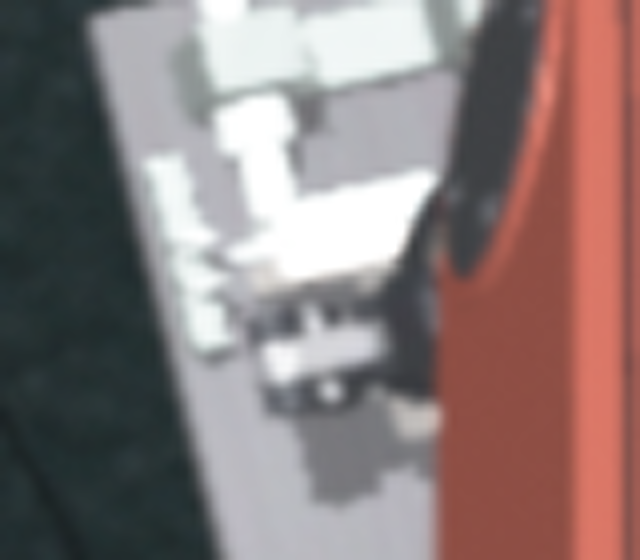

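View pics/side7.png

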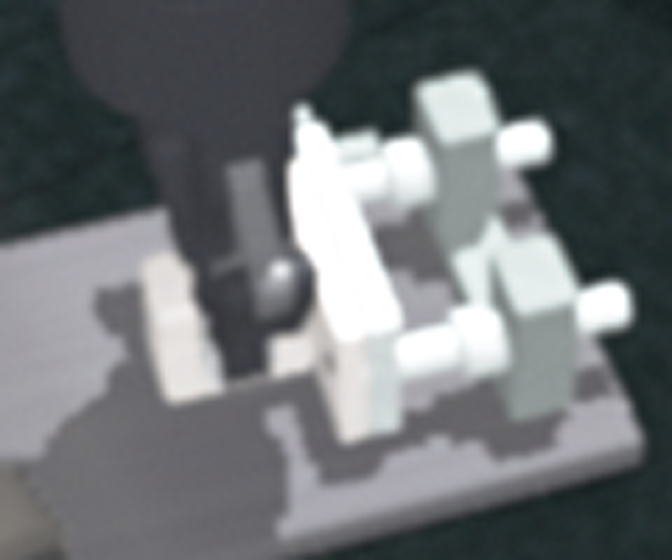

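Travel now ≈13.3 mm (camera) and 8.4 N, flat and on the bed. Another ~2.5 mm, then hold.

```bash
python3 - <<'E'
from push import *
z=.0238
move_l(fromj(.0058,.002,z),feed=.01);st("push")
hold(.3);look(8,.01)
for _ in range(4): hold(.9);st("h")
S=8
for n,o,w in(("top",(360,180),(70,70)),("side",(300,245),(70,70))):
    im=np.load(f"pics/{n}8.npy")[:,:,::-1];c=im[o[1]:o[1]+w[1],o[0]:o[0]+w[0]]
    cv2.imwrite(f"pics/{n}8z.png",cv2.resize(c,None,fx=S,fy=S,interpolation=2))
    J=toj(cloud(n,np.load(f"pics/{n}8_d.npy")))
    for nm,lo,hi in(("flange",.027,.0352),("fence",.0368,.048)):
        f=J[(J[...,2]>.0575)&(J[...,2]<.066)&(J[...,0]>lo)&(J[...,0]<hi)];print(n,nm,"y",f[:,1].min().round(4),f[:,1][f[:,1]<.043].max().round(4),"z",np.median(f[:,2]).round(4))
E
```

```text
push 14.41 tcp [ 4.6   1.9  23.85] Fj [-10.39  -0.38   5.23] T [-0.49  1.17 -0.19] op 0.0233
top strip [(0, 19, np.float64(0.0323), np.float64(0.0458)), (10, 40, np.float64(0.0289), np.float64(0.046)), (20, 44, np.float64(0.0285), np.float64(0.0463)), (30, 40, np.float64(0.0284), np.float64(0.0459))]
side strip [(-40, 68, np.float64(0.0283), np.float64(0.0459)), (-30, 54, np.float64(0.0282), np.float64(0.0459)), (-20, 47, np.float64(0.0293), np.float64(0.0457)), (-10, 53, np.float64(0.0282), np.float64(0.046)), (0, 51, np.float64(0.0282), np.float64(0.046)), (10, 42, np.float64(0.0311), np.float64(0.0456)), (20, 32, np.float64(0.0333), np.float64(0.0457)), (30, 18, np.float64(0.0382), np.float64(0.0458))]
h 15.71 tcp [ 4.57  1.95 23.82] Fj [-9.69 -0.47  5.05] T [-0.49  1.14 -0.21] op 0.023
h 16.61 tcp [ 4.58  1.95 23.81] Fj [-10.14  -1.42   5.22] T [-0.53  1.14 -0.23] op 0.0229
h 17.51 tcp [ 4.58  1.94 23.83] Fj [-9.98 -0.84  4.59] T [-0.47  1.15 -0.13] op 0.0234
h 18.41 tcp [ 4.58  1.91 23.83] Fj [-10.27  -0.35   4.85] T [-0.52  1.16 -0.21] op 0.0231
top flange y -0.5087 0.0405 z 0.0618
top fence y -0.5041 0.0414 z 0.0623
side flange y -0.0383 0.0252 z 0.0615
side fence y -0.0402 0.0402 z 0.0619
```

View pics/top8z.png

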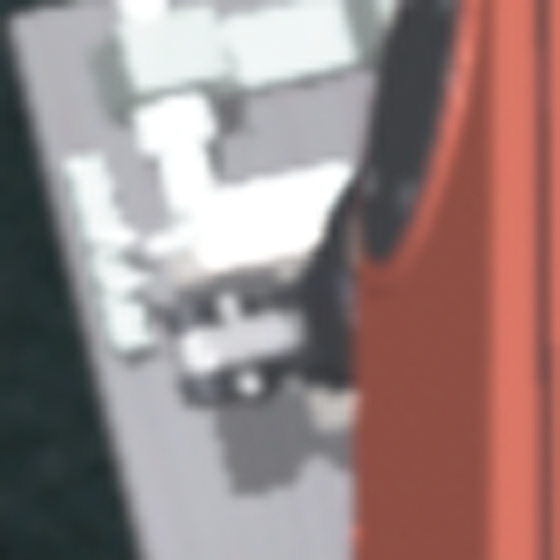

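View pics/side8z.png

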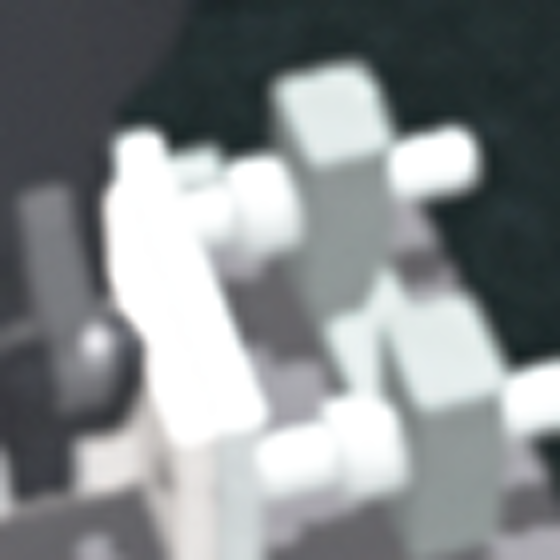

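Travel ≈15.8 mm, 10 N, steady. One more flushness check on the visible right-hand end faces, since the depth edges disagree a little (−38.3 vs −40.2).

```bash
python3 - <<'E'
from meas import *
J=toj(cloud("side",np.load("pics/side8_d.npy")))
for nm,lo,hi in(("flange",.0292,.0352),("fence",.037,.0448)):
    f=J[(J[...,2]>.02)&(J[...,2]<.056)&(J[...,0]>lo)&(J[...,0]<hi)&(J[...,1]<-.03)&(J[...,1]>-.05)];print(nm,len(f),np.percentile(f[:,1],[15,50,85]).round(4), f[:,1].std())
im=np.load("pics/side8.npy")[:,:,::-1];o=(305,285);S=14
c=cv2.resize(im[o[1]:o[1]+40,o[0]:o[0]+45],None,fx=S,fy=S,interpolation=2)
for x0,x1,col in((.0278,.0358,(0,0,255)),(.0358,.0458,(255,0,0))):
    p=(proj("side",[fromj(x,-.04,z) for x,z in((x0,.0615),(x1,.0615),(x1,.012),(x0,.012))])+.5-o)*S
    cv2.polylines(c,[p.round().astype(np.int32)],True,col,1)
cv2.imwrite("pics/end8.png",c)
E
```

```text
flange 52 [-0.0387 -0.0381 -0.0376] 0.0005662684192551714
fence 65 [-0.0392 -0.0386 -0.0379] 0.000623909095539066
```

View pics/end8.png

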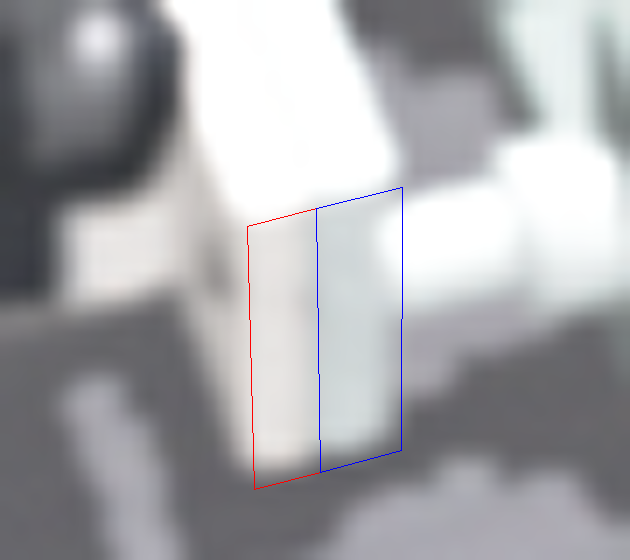

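The end faces average −38.1 vs −38.6 mm, flush to 0.5 mm. Final bystander check, then I hand in.

```bash
python3 - <<'E'
from push import *
im,d=get_image("top");d0=np.load("pics/top0_d.npy");D=(np.abs(cloud("top",d)[...,2]-cloud("top",d0)[...,2])>.01)
for nm,(u,v) in dict(timer=(256,157),bottle=(313,135),driver=(380,131),pink=(238,288),white=(160,182)).items(): print(nm,D[v-22:v+22,u-30:u+30].sum())
st("pre");job_done();st("post")
E
```

```text
timer 0
bottle 4
driver 4
pink 0
white 3
pre 18.46 tcp [ 4.6   1.93 23.84] Fj [-9.97 -0.    4.98] T [-0.48  1.15 -0.19] op 0.0231
the job is handed in; nothing more can be done
the job is handed in; nothing more can be done
```

The aluminium bracket is on the jig bed, gripped and pressed flat and flush against the fence. I handed the job in at 18.5 s with the arm still gripping and pushing. I gripped it across the rib with a 60 N command, set it down until I felt contact, then pushed the fence only through the flange.

**Last checks**
- **Travel:** the cameras put the fence at about 15.8 mm, between the 10 and 22 mm limits and well short of the 30 mm stop. I took this from the plate's position. I did not read the pointer against the tabs, because they are small in the pictures.
- **Push:** about 10 N, with TCP readings steady to about 0.05 mm for roughly 4 s before hand-in.
- **Flat fit:** flange and fence together measured about 17.7 mm against 18 mm nominal, the same at each place along the width that I could see clear of the gripper.
- **Flush edges:** the right-hand end faces agreed to about 0.5 mm.
- **Surroundings:** the timer, amber bottle, screwdriver, pink bracket and white bottle had not moved.

**What disagreed**
- **Edge reading:** one coarse depth-edge reading suggested nearly 2 mm of offset at the right edge. The end-face averages and the overlay did not support it, so I went with those.
- **Brief hover:** the bracket lifted about 1 mm off the bed from just before first contact with the fence to about 5 mm travel. I lowered it back onto the bed before the main push.
- **Force guard:** my first slide toward the fence stopped at once on its force limit. I repeated that free stretch without the limit.

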